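Hold the amber cell in the light path

TASK

Pick up the amber test cell by its two frosted faces only, never gripping its clear faces, and bring it upright into the light path of the clarity checker, centred over the stop, with its clear faces looking at the lamp and the sensor. The stop has been set to an unknown height, so feel for it: lower the cell gently until its foot presses the sprung stop down a little, and finish while still holding the cell gripped and lightly pressed there. Do not let go, and leave the green cell, the bottle and the filament spool alone.

Things in the scene. Friction and masses are not known exactly. Their poses are not given: they have to be found in the camera images.
- amber_cell: The cell to hold: upright square block of amber see-through plastic, 30 x 30 mm, 90 mm tall, 60 to 95 g, loose on the table. Origin: centre of its underside; z up the cell. The faces at x = +15 and -15 mm are white and frosted all over (30 x 90 mm): grip these. The faces at y = +15 and -15 mm are clear amber: never grip them. Same after a half turn about z.
- amber_cell_clear_faces: The two clear faces of the amber cell (24 x 90 mm each, at y = +15 and -15 mm of the cell), fixed to the cell; origin and axes the same as those of the cell. The fingers must not press on them.
- green_cell: A bystander: a cell of the same shape and size as the amber one, but green, standing loose on the table. Origin: centre of its underside. Amber and green may swap places.
- checker: Clarity checker, fixed: aluminium base 110 (x) x 220 (y) x 12 mm with two towers, each 60 (x) x 50 (y) mm and up to 105 mm above the table: white lamp tower at +y, grey sensor tower at -y, a red line along the light on each top. The gap between them is 110 mm (104 mm between the lenses), open above, in front and behind. Origin: centre of its underside, z up.
- light_path (a point): The middle of the light path, half way between the lenses, 80 mm above the table, straight above the centre of the stop; axes as the checker's: the light runs along y, x is level across it, z up. Whatever the height of the stop, a cell standing upright on it crosses the light.
- bottle: A bystander: white bottle with a blue cap, 44 mm across, 120 mm tall, standing loose. Origin: centre of its underside.
- spool: A bystander: filament spool lying flat, 150 mm across, 58 mm high, orange between dark flanges. Origin: centre of its underside.
- stop_collar (a point): Fixed collar at the stop's root, 18 mm above the table, below the light's middle. From it rises a post with a flat black rubber pad, 28 mm across. The unpressed pad's top is 34 to 60 mm above the table: set before the start, not told. The pad is sprung: it gives from 1.5 N, sinks 1 mm per further 0.5 N, and is solid after 12 mm (7.5 N). The post stays where it is set.
Things that resemble listed ones, but are neither listed nor needed, are in the scene too. Of the things that look like the amber_cell, take the one that is nearest to the robot's base at the start.

How it is judged:
By the outcome, as a careful person would: the job done as asked, in the order asked, and still so for the second after the job is handed in, while the arm keeps its last pose, push and grip.
It also fails if it takes over 38 s, if anything falls off the work surface, if the arm or the gripper's body presses on something with over 40 N, if the wrist force passes 120 N, or if a joint passes its speed limit or range.

ROBOT

A 6-joint arm with a two-finger parallel gripper is mounted at the origin on the work surface. World frame = base frame: x ahead of the robot, y to its left, z up, the work surface at z = 0. Lengths are in m, angles in rad, forces in N, time in s.
With the tool pointing down it reaches from about 0.325 to 0.85 m from the base axis. Payload 4.4 kg.
Tool frame: the origin (TCP) lies midway between the tips of the shut fingers; the grasp point (between the pads) lies 19 mm behind it; z points along the fingers, y is the direction in which the jaws open and shut (so a half turn about z gives the same grasp; the last joint's range is limited). The gripper opens to 94 mm and grips with 3 to 60 N. Pads are 16 mm wide; open, the fingers measure 119 mm over their backs; the gripper's body (75 mm by 177 mm) begins 78 mm behind the grasp point.
Start: joints at [0.965, 0.207, 1.542, -0, 1.393, -0.15], TCP at [0.253, 0.516, 0.205] pointing down, gripper open.
Joint ranges: [-2.73, 2.73], [-0.86, 2.22], [0.23, 2.46], [-1.11, 4.25], [0.08, 2.63], [-2.82, 2.82]. Speed limits (rad/s): [2.79, 2.79, 3.14, 3.14, 3.14, 3.14].

INTERFACE

Orientations are given as a 3x3 rotation matrix whose columns are the frame's x, y, z axes.
In Python, from station import robot, readout, imaging, order, outline_of gives the robot as it stands. The module is installed in compiled form; this text tells all that it offers. Calls block until the motion is done:
- robot.movep(position, orientation): joint-space move of the TCP to a pose.
- robot.move_straight(position, attitude=None, rate=0.15): straight line of the TCP; attitude=None keeps the orientation; rate is the mean speed in m/s.
- robot.move_j(angles): joint-space move.
- robot.command_gripper(opening): finger opening in m; the grip force is fixed at half the most; returns when the fingers have stopped.
- robot.pause(seconds).
- robot.ik(position, orientation): joint angles nearest the present ones, or None.
- readout.read_state(): the state.
- imaging.grab_frame(name): name is "scene" or "side" or "wrist"; returns (picture, depth): 480x640x3 uint8, red, green, blue; 480x640 float32, m along the optical axis (not along the pixel's ray), 0 where there is no reading.
- imaging.camera_params(name): a dict with "fx", "fy", "cx", "cy" (pixels), "xyz" and "attitude" of the camera in the world. Camera axes: x right, y down, z forward; pixel columns grow to the right and rows downward; lengths in m; the calibration is good to about 2 mm. A picture is of the moment at which its call begins: read the wrist's pose just before it. camera_params takes no time and is no camera call; for the wrist camera it gives the pose at the moment of the call.
A pose or a line that the arm cannot do raises robot.Unreachable and nothing moves.
- order.sign_off(): hands the job in, once; it reports no verdict.
Trained networks look in the newest picture that a camera, given by its name, has taken for a name from the list of things; names that differ only in an ending like _2 or _b are one class to them, and where a whole thing is asked for, a point or a joint stands for the part that bears it (a point fixed in the world has none). Each returns a list of dicts, best first, with "conf" (0 to 1); they miss things now and then, are a little off and sometimes report something else, mostly with a low value. They report only what shows in the picture. A call takes as long as a camera call. They do not tell look-alikes from the thing itself.
- outline_of(name, camera): "mask" (480x640 bool, what is visible of it) and "extent" ([left, top, right, bottom] in pixels, round what is visible of it).
The state is a dict: "clock": time; "joint_positions": joint angles; "joint_velocities": joint speeds; "effort": joint torques, N m; "ee_pos": TCP position; "tool_rot": TCP orientation; "contact_force": force on the tool from outside, world axes, zero at the start; "torque": the same for the moment, N m; "gripper_width": finger opening in m.
Only numpy, scipy, OpenCV 4.12 (cv2) and the standard library are available. Lean on these libraries where they do the work, as an engineer would, in place of code of your own. Each camera call takes 0.05 s, during which the arm holds its last target.

## Working session

There is one attempt and no reset: what is moved stays moved. The work goes in short steps, each a Python script; the robot and the scene stay as the last script left them, time stands still between calls to the robot, and variables do not carry over. Pictures are saved under pics/ and viewed, and the job is handed in when it is done.

```bash
mkdir -p pics; cat > h.py <<'E'
import numpy as np, cv2
from station import robot, readout, imaging, order, outline_of
def grab(name,tag):
    p=imaging.camera_params(name); im,d=imaging.grab_frame(name)
    cv2.imwrite(f'pics/{tag}.png',im[:,:,::-1]); np.savez(f'pics/{tag}.npz',im=im,d=d,**{k:np.array(v) for k,v in p.items()})
    return im,d,p
def world(d,p,mask=None):
    v,u=np.nonzero((d>0)&(mask if mask is not None else True)); z=d[v,u]
    c=np.stack([(u-p['cx'])/p['fx']*z,(v-p['cy'])/p['fy']*z,z],1)
    return c@np.array(p['attitude']).T+np.array(p['xyz']),u,v
E
python3 - <<'E'
from h import *
for n in ['scene','side','wrist']:
    im,d,p=grab(n,n+'0')
    print(n,p['xyz'],np.round(p['attitude'],2).tolist())
    for t in ['amber_cell','green_cell','checker','bottle','spool']:
        for o in outline_of(t,n):
            P,u,v=world(d,p,o['mask'])
            if len(P): print(t,round(o['conf'],2),o['extent'],np.round(np.percentile(P,[3,50,97],axis=0),3).tolist())
s=readout.read_state();print(s['clock'],s['contact_force'],s['gripper_width'],s['tool_rot'])
E
```

```text
scene [1.32972249 0.18499965 0.8501739 ] [[-0.17, 0.69, -0.7], [0.98, 0.12, -0.13], [-0.0, -0.71, -0.7]]
amber_cell 0.93 [175.8, 220.0, 199.1, 262.5] [[0.55, -0.243, 0.008], [0.569, -0.219, 0.059], [0.578, -0.208, 0.093]]
amber_cell 0.82 [178.6, 186.8, 202.8, 234.0] [[0.455, -0.264, 0.005], [0.476, -0.237, 0.062], [0.487, -0.226, 0.092]]
amber_cell 0.73 [131.4, 195.6, 153.5, 235.3] [[0.493, -0.351, 0.004], [0.516, -0.334, 0.059], [0.525, -0.32, 0.092]]
green_cell 0.91 [135.7, 240.4, 166.6, 286.4] [[0.618, -0.287, 0.003], [0.639, -0.261, 0.057], [0.649, -0.25, 0.092]]
checker 0.76 [294.8, 218.4, 407.5, 297.5] [[0.498, 0.011, 0.007], [0.568, 0.114, 0.019], [0.598, 0.214, 0.107]]
bottle 0.72 [290.1, 219.0, 405.5, 298.6] [[0.499, 0.011, 0.008], [0.568, 0.114, 0.019], [0.598, 0.214, 0.107]]
bottle 0.69 [221.4, 279.0, 246.8, 329.4] [[0.705, -0.096, 0.01], [0.724, -0.075, 0.069], [0.732, -0.06, 0.121]]
spool 0.88 [465.2, 255.1, 556.4, 337.6] [[0.522, 0.347, 0.004], [0.605, 0.41, 0.059], [0.653, 0.478, 0.062]]
side [ 0.37048237 -0.55947503  0.86922098] [[0.95, -0.22, 0.2], [-0.3, -0.75, 0.59
[... 552 characters left out ...]
 0.008], [0.533, 0.099, 0.036], [0.591, 0.204, 0.107]]
checker 0.65 [252.2, 110.7, 313.8, 164.9] [[0.515, 0.341, 0.001], [0.578, 0.388, 0.057], [0.647, 0.475, 0.061]]
spool 0.95 [254.0, 110.0, 312.9, 167.2] [[0.516, 0.341, 0.002], [0.577, 0.387, 0.057], [0.647, 0.471, 0.061]]
wrist [0.18843312 0.54833225 0.38442388] [[0.44, 0.87, 0.23], [0.9, -0.43, -0.11], [-0.0, 0.25, -0.97]]
spool 0.9 [316.5, 407.7, 407.7, 427.1] [[0.51, 0.39, 0.0], [0.526, 0.439, 0.003], [0.56, 0.479, 0.015]]
0.9 [-0.70614831 -0.91376618  1.11571018] 0.09394852713547723 [[-8.97896866e-01  4.40205881e-01  1.08918621e-05]
 [ 4.40205881e-01  8.97896866e-01  1.21542714e-05]
 [-4.42938715e-06  1.57079439e-05 -1.00000000e+00]]
```

```bash
python3 - <<'E'
import cv2
a=cv2.imread('pics/scene0.png')[170:350,110:430]; cv2.imwrite('pics/sc.png',cv2.resize(a,None,fx=2.5,fy=2.5,interpolation=cv2.INTER_CUBIC))
a=cv2.imread('pics/side0.png')[100:470,230:450]; cv2.imwrite('pics/si.png',cv2.resize(a,None,fx=1.6,fy=1.6,interpolation=cv2.INTER_CUBIC))
E
```

```text
(no output)
```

View pics/sc.png

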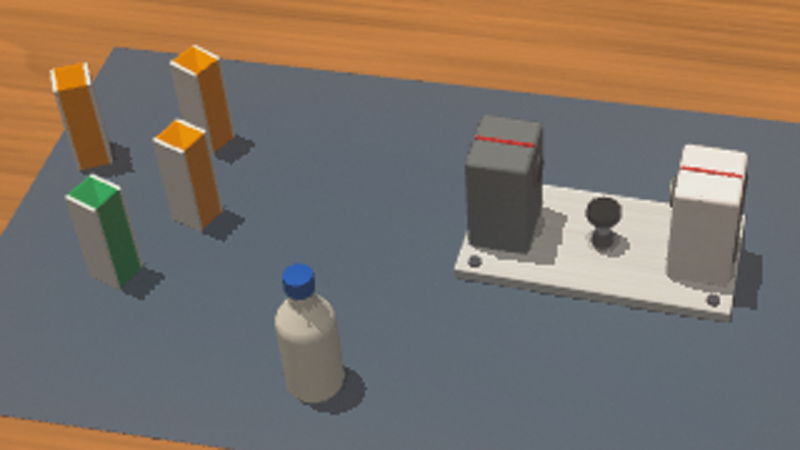

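View pics/si.png

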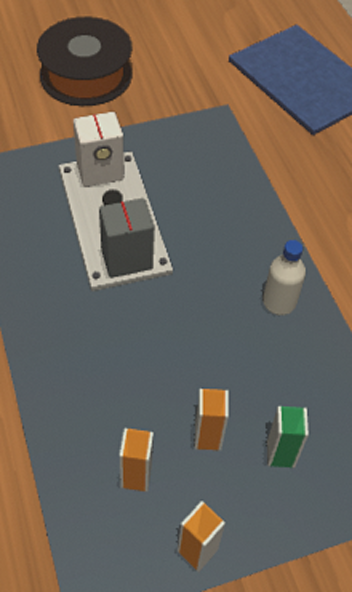

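```bash
python3 - <<'E'
import numpy as np, cv2
from h import world
for n in ['scene0','side0']:
    f=np.load(f'pics/{n}.npz'); P,u,v=world(f['d'],f); im=f['im']; C=im[v,u].astype(int)
    red=(C[:,0]>130)&(C[:,1]<80)&(C[:,2]<80)&(P[:,2]>.09)
    R=P[red]; c=R[:,:2].mean(0); w,V=np.linalg.eigh(np.cov((R[:,:2]-c).T)); print(n,'red',len(R),c,V[:,1],np.degrees(np.arctan2(*V[::-1,1])))
    for y in (0,1):
        r=R[(R[:,1]>.11)==y]; print(r.mean(0),len(r))
    blk=(P[:,2]>.03)&(P[:,2]<.065)&(np.hypot(P[:,0]-.55,P[:,1]-.11)<.03)
    b=P[blk];print('pad',np.percentile(b,[2,50,98],axis=0).round(4).tolist() if len(b) else 0, np.histogram(b[:,2],bins=np.arange(.03,.066,.003)))
    t=(P[:,2]>.082)&(np.hypot(P[:,0]-.465,P[:,1]+.248)<.04)
    print('top',t.sum(),cv2.minAreaRect(P[t][:,:2].astype(np.float32)*1000),P[t].mean(0))
    t=(P[:,2]>.01)&(np.hypot(P[:,0]-.465,P[:,1]+.248)<.045)
    print('all',t.sum(),cv2.minAreaRect(P[t][:,:2].astype(np.float32)*1000))
a=cv2.imread('pics/scene0.png')[180:270,120:215]; cv2.imwrite('pics/sc2.png',cv2.resize(a,None,fx=6,fy=6,interpolation=cv2.INTER_CUBIC))
E
```

```text
scene0 red 41 [0.5410427 0.087144 ] [0.04091645 0.99916257] 87.65500521787463
[0.53885989 0.03324009 0.10693994] 27
[0.54525241 0.19110153 0.10670957] 14
pad [[0.5316, 0.0992, 0.031], [0.5459, 0.1121, 0.0495], [0.5573, 0.124, 0.053]] (array([ 7,  1,  0,  1, 10, 25, 75, 32,  1,  0,  0,  0]), array([0.03 , 0.033, 0.036, 0.039, 0.042, 0.045, 0.048, 0.051, 0.054,
       0.057, 0.06 , 0.063, 0.066]))
top 199 ((468.5159912109375, -244.23904418945312), (34.93411636352539, 32.82857894897461), 64.62876892089844) [ 0.47083258 -0.24369974  0.08950924]
all 654 ((467.67340087890625, -245.45738220214844), (37.984012603759766, 33.548912048339844), 63.685447692871094)
side0 red 53 [0.62178776 0.24449664] [0.41044868 0.9118837 ] 65.76697672654551
[0.53846416 0.02851893 0.10583093] 29
[0.72247045 0.50546971 0.12884056] 24
pad [[0.5296, 0.0965, 0.0448], [0.5427, 0.109, 0.0489], [0.5547, 0.1207, 0.0521]] (array([ 0,  0,  0,  0,  3, 31, 58,  9,  0,  0,  0,  0]), array([0.03 , 0.033, 0.036, 0.039, 0.042, 0.045, 0.048, 0.051, 0.054,
       0.057, 0.06 , 0.063, 0.066]))
top 365 ((467.6239013671875, -248.72793579101562), (31.36943244934082, 30.209558486938477), 63.71540451049805) [ 0.4671705  -0.24996034  0.09005378]
all 677 ((467.5807189941406, -248.8856964111328), (31.676158905029297, 30.2734375), 63.686771392822266)
```

View pics/sc2.png

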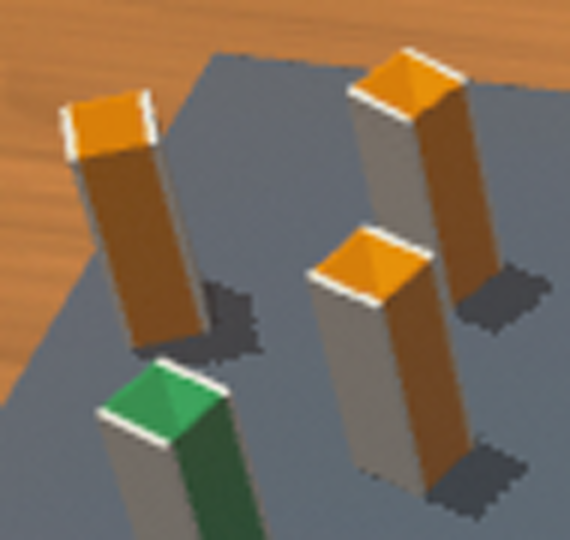

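```bash
python3 - <<'E'
from h import *
print({k:imaging.camera_params('wrist')[k] for k in('fx','fy','cx','cy')})
def R(yaw):
    y=np.array([np.cos(yaw),np.sin(yaw),0]);z=np.array([0,0,-1.]);x=np.cross(y,z);return np.stack([x,y,z],1)
for nm,p,yaw in [('cell',[.467,-.248,.041],-26),('chk',[.543,.111,.09],-2.3)]:
    for k in (0,180):
        for dz in (0,.25):
            q=robot.ik(np.array(p)+[0,0,dz],R(np.radians(yaw+k))); print(nm,k,dz,R(np.radians(yaw+k))[:,0].round(2),None if q is None else np.round(q,2))
E
```

```text
{'fx': 349.31098217413467, 'fy': 349.31098217413467, 'cx': 322.35468255881733, 'cy': 230.83527822985187}
cell 0 0 [0.44 0.9  0.  ] [-0.65  0.31  1.79 -0.    1.04 -0.2 ]
cell 0 0.25 [0.44 0.9  0.  ] [-0.65  0.05  1.54 -0.    1.55 -0.2 ]
cell 180 0 [-0.44 -0.9  -0.  ] None
cell 180 0.25 [-0.44 -0.9  -0.  ] None
chk 0 0 [0.04 1.   0.  ] [ 0.05  0.29  1.7  -0.    1.16  0.09]
chk 0 0.25 [0.04 1.   0.  ] [ 0.05  0.09  1.4  -0.    1.65  0.09]
chk 180 0 [-0.04 -1.   -0.  ] None
chk 180 0.25 [-0.04 -1.   -0.  ] None
```

View pics/wrist0.png

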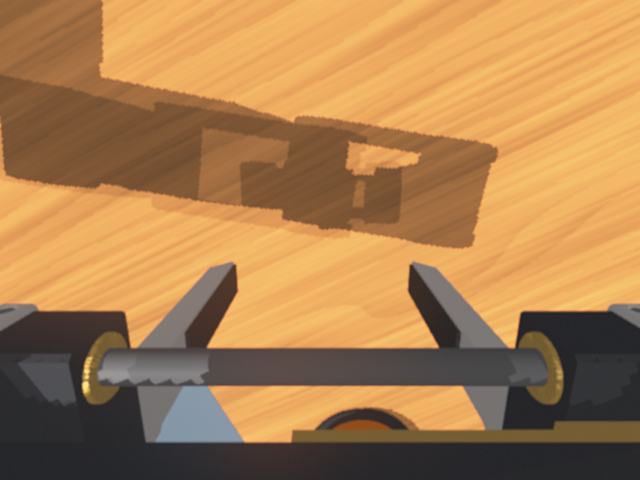

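```bash
cat >> h.py <<'E'
def R(deg):
    yaw=np.radians(deg)
    y=np.array([np.cos(yaw),np.sin(yaw),0]);z=np.array([0,0,-1.]);x=np.cross(y,z);return np.stack([x,y,z],1)
E
python3 - <<'E'
from h import *
r=R(-2.3); robot.movep(np.array([.543,.111,.30])-.09*r[:,0],r); im,d,p=grab('wrist','w1'); print(readout.read_state()['clock'])
r=R(-26); robot.movep(np.array([.467,-.248,.27])-.09*r[:,0],r); im,d,p=grab('wrist','w2')
for o in outline_of('amber_cell','wrist'):
    print(round(o['conf'],2),o['extent'])
print(readout.read_state()['clock'])
for n in ('w1','w2'):
    f=np.load(f'pics/{n}.npz'); P,u,v=world(f['d'],f); im=f['im']; C=im[v,u].astype(int)
    if n=='w1':
        m=(C[:,0]>130)&(C[:,1]<80)&(C[:,2]<80)&(P[:,2]>.09)&(P[:,2]<.12)
        for y in (0,1): print('red',P[m&((P[:,1]>.11)==y)].mean(0),(m&((P[:,1]>.11)==y)).sum())
        w=P[m];c=w.mean(0);print(cv2.fitLine(w[:,:2].astype(np.float32),cv2.DIST_L2,0,.01,.01).ravel())
        m=(P[:,2]>.03)&(P[:,2]<.065)&(np.hypot(P[:,0]-.543,P[:,1]-.11)<.025)
        print('pad',m.sum(),cv2.minEnclosingCircle(P[m][:,:2].astype(np.float32)),np.percentile(P[m],[2,50,98],axis=0).round(4).tolist())
        for lo in (0,1):
            m=(abs(P[:,2]-.105)<.006)&(abs(P[:,0]-.543)<.06)&((P[:,1]>.11)==lo)&(abs(P[:,1]-.11)<.115)
            print('tower',cv2.minAreaRect(P[m][:,:2].astype(np.float32)),np.median(P[m][:,2]))
    else:
        m=(P[:,2]>.084)&(P[:,2]<.1)&(np.hypot(P[:,0]-.467,P[:,1]+.248)<.035)
        print('top',m.sum(),cv2.minAreaRect(P[m][:,:2].astype(np.float32)*1000),P[m].mean(0))
E
```

```text
3.0333
0.95 [367.1, 161.5, 415.9, 212.5]
0.94 [371.5, 38.8, 418.7, 90.7]
0.83 [306.7, 105.9, 340.8, 137.9]
4.5083
red [nan nan nan] 0
red [0.54798024 0.20898906 0.10568486] 4
[0.03836675 0.9992637  0.54798025 0.20898905]
pad 438 ((0.5438893437385559, 0.10968465358018875), 0.013785064220428467) [[0.5319, 0.0977, 0.0466], [0.5439, 0.1097, 0.0484], [0.556, 0.1218, 0.0501]]
tower ((0.5402900576591492, 0.030134985223412514), (0.049504902213811874, 0.06010129302740097), 87.42877960205078) 0.10452476506402947
tower ((0.5475137829780579, 0.18947651982307434), (0.050878532230854034, 0.0597144290804863), 87.01202392578125) 0.10446113621197844
top 965 ((469.2093505859375, -247.31227111816406), (29.30956268310547, 29.5565242767334), 63.81340026855469) [ 0.46908281 -0.2470383   0.08957771]<stdin>:11: RuntimeWarning: Mean of empty slice.
  ret = um.true_divide(
```

```bash
sleep 5
```

```text
(no output)
```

View pics/w1.png

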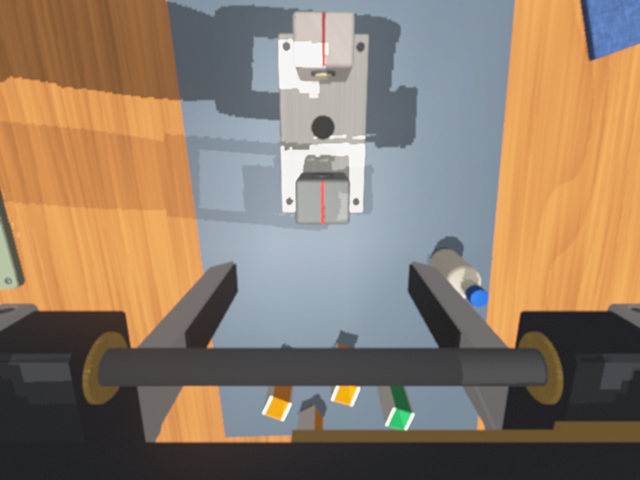

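View pics/w2.png

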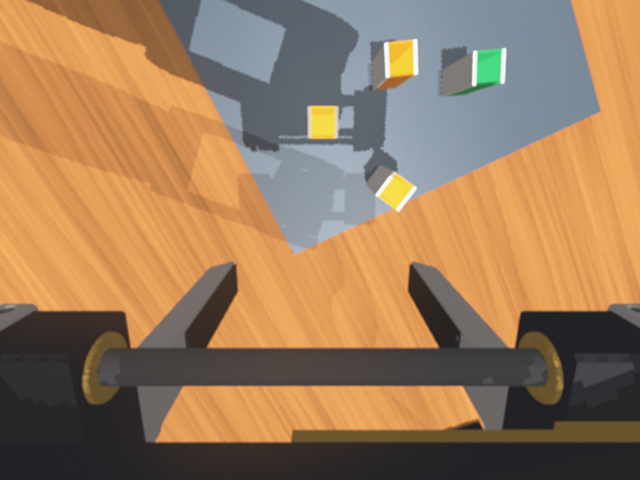

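```bash
python3 - <<'E'
from h import *
r=R(-26.2); p=np.array([.4690,-.2473,.043])
robot.movep(p+[0,0,.10],r); robot.command_gripper(.07); robot.move_straight(p,rate=.12)
s=readout.read_state();print(s['clock'],s['ee_pos'],s['contact_force'])
robot.command_gripper(.0)
s=readout.read_state();print(s['clock'],s['gripper_width'],s['contact_force'])
robot.move_straight(p+[0,0,.003],rate=.05)
s=readout.read_state();print(s['clock'],s['gripper_width'],s['contact_force'],s['torque'])
robot.move_straight(p+[0,0,.15],rate=.2)
im,d,pp=grab('side','s3');im,d,pp=grab('scene','c3');im,d,pp=grab('wrist','w3')
s=readout.read_state();print(s['clock'],s['gripper_width'],s['contact_force'],s['ee_pos'])
a=cv2.imread('pics/side0.png')
cr=lambda f,x,y:cv2.resize(cv2.imread(f)[y:y+200,x:x+160],None,fx=2.5,fy=2.5)
cv2.imwrite('pics/m3.png',np.hstack([cr('pics/s3.png',240,250),cr('pics/c3.png',120,110)]))
E
```

```text
6.7417 [ 0.46969317 -0.24777452  0.04373281] [ 0.71405498 -0.07045462  0.28034557]
7.4417 0.029799115931219648 [ 0.03799639 -0.10875737  1.52514437]
7.6917 0.03028361529187428 [ 0.26320671 -0.27445784  0.00192153] [-0.03317817  0.06983186 -0.01168128]
8.725 0.030007308704103727 [ 0.52023157 -0.68122116 -0.0311477 ] [ 0.46791482 -0.24649712  0.19097899]
```

View pics/m3.png

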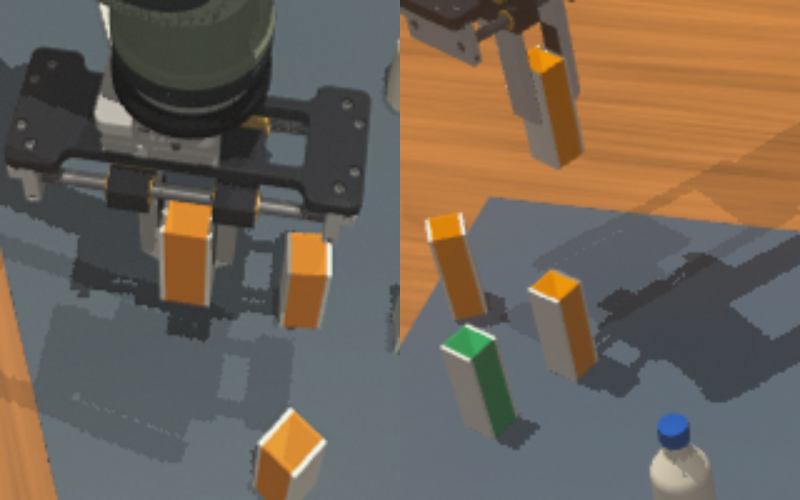

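View pics/w3.png

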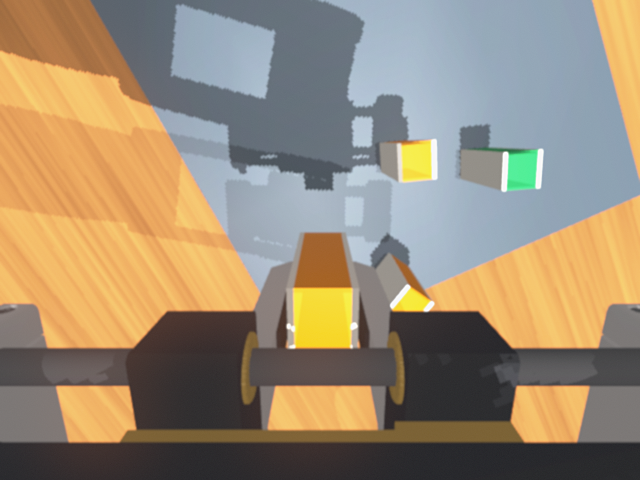

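```bash
python3 - <<'E'
from h import *
f=np.load('pics/w3.npz'); s=readout.read_state(); P,u,v=world(f['d'],f)
T=(P-s['ee_pos'])@np.array(s['tool_rot'])
m=(u>300)&(u<345)&(v>240)&(v<283)&(abs(T[:,0])<.05)
print(m.sum(),np.percentile(T[m],[3,50,97],axis=0).round(4).tolist()); A=np.c_[T[m][:,1:],np.ones(m.sum())]
print(np.linalg.lstsq(A,T[m][:,0],rcond=None)[0])
m=(u>295)&(u<355)&(v>290)&(v<346); print('top',np.percentile(T[m],[3,50,97],axis=0).round(4).tolist())
F=[];E=[]
for i in range(12):
    robot.pause(.04); s=readout.read_state(); F.append(s['contact_force']);E.append(s['ee_pos'])
print(np.mean(F,0),np.std(F,0),np.mean(E,0),np.std(E,0),s['clock'])
E
```

```text
1836 [[0.0146, -0.0095, -0.0398], [0.015, 0.0008, -0.015], [0.0155, 0.0115, 0.0197]]
[-0.00041444 -0.00192849  0.01499507]
top [[-0.0109, -0.0095, -0.0476], [0.0013, 0.0021, -0.0466], [0.013, 0.0137, -0.0455]]
[ 0.10363323  0.07924403 -0.51954372] [0.3402029  0.44196332 0.4951569 ] [ 0.46869464 -0.24707793  0.19230948] [0.00032216 0.00023771 0.00060787] 9.225
```

```bash
python3 - <<'E'
from h import *
r=R(-2.7); p=np.array([.5439,.1098,0])
s=readout.read_state()
robot.move_straight(np.array([.469,-.2473,.225]),rate=.2)
robot.movep(p+[0,0,.225],r); robot.pause(.2)
robot.move_straight(p+[0,0,.125],rate=.12)
robot.pause(.2); grab('wrist','w4'); grab('scene','c4'); grab('side','s4')
F=[];E=[]
for i in range(15):
    robot.pause(.03); s=readout.read_state(); F.append(s['contact_force']);E.append(s['ee_pos'])
print(np.mean(F,0),np.std(F,0),np.mean(E,0),s['clock'],s['gripper_width'])
cr=lambda f,x,y:cv2.resize(cv2.imread(f)[y:y+160,x:x+133],None,fx=3,fy=3)
cv2.imwrite('pics/m4.png',np.hstack([cr('pics/s4.png',240,140),cr('pics/c4.png',285,170)]))
E
```

```text
[-0.07799376  0.14940344 -0.54992159] [0.41742176 0.4577732  0.44129801] [0.54392603 0.10980297 0.12506935] 12.9333 0.029619840608721453
```

View pics/m4.png

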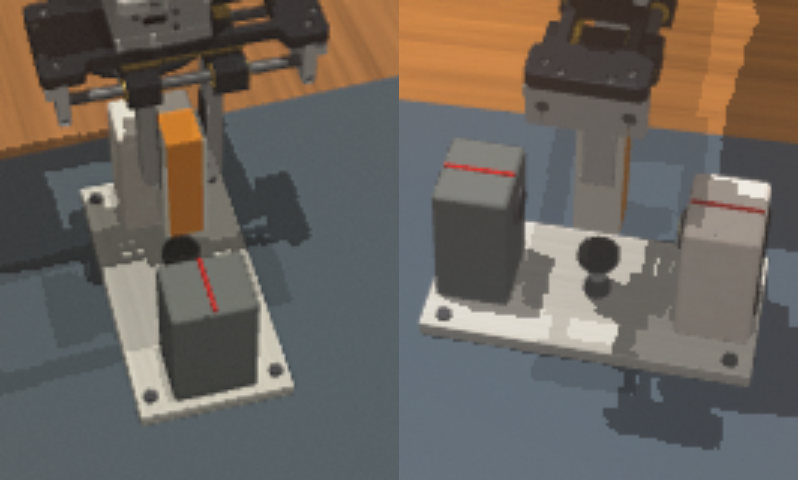

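View pics/w4.png

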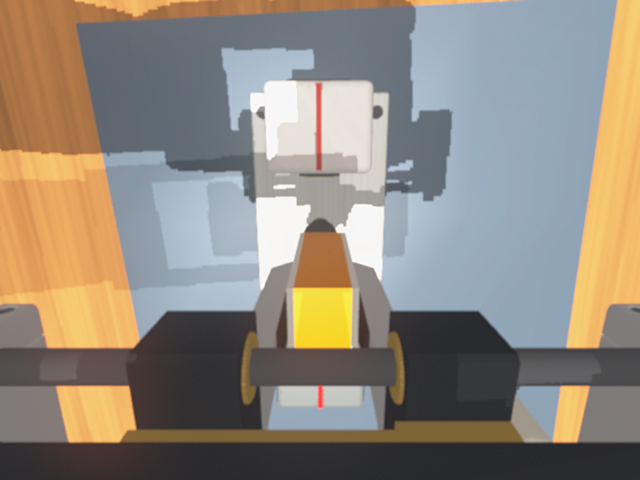

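```bash
cat >> h.py <<'E'
def feel(n=10):
    F=[];E=[]
    for i in range(n):
        robot.pause(.025); s=readout.read_state(); F.append(s['contact_force']);E.append(s['ee_pos'])
    return np.mean(F,0),np.mean(E,0),s
E
python3 - <<'E'
from h import *
p=np.array([.5439,.1098,0]); z=.099
robot.move_straight(p+[0,0,z],rate=.06); robot.pause(.15)
b,e,s=feel(16); print('base',b.round(2),e.round(4),s['clock'])
hit=None
while z>.080 and s['clock']<25:
    z-=.001; robot.move_straight(p+[0,0,z],rate=.02); f,e,s=feel(8); df=(f-b)[2]
    print(round(z,4),(f-b).round(2),e.round(4),round(s['clock'],2))
    if df>1.2: break
E
```

```text
base [-0.01  0.12 -0.79] [0.5442 0.1098 0.0993] 14.0667
0.098 [0.07 0.03 0.08] [0.5439 0.1098 0.0979] 14.52
0.097 [-0.1  -0.06  0.19] [0.5439 0.1098 0.097 ] 14.97
0.096 [ 0.2  -0.19  0.2 ] [0.5439 0.1098 0.096 ] 15.42
0.095 [ 0.24 -0.14  0.2 ] [0.5439 0.1098 0.095 ] 15.87
0.094 [-0.12 -0.44  0.1 ] [0.5439 0.1098 0.094 ] 16.32
0.093 [ 0.01 -0.33  0.38] [0.5439 0.1098 0.093 ] 16.77
0.092 [ 0.48  0.05 -0.06] [0.5439 0.1098 0.092 ] 17.22
0.091 [0.33 0.16 1.57] [0.5441 0.1098 0.0912] 17.67
```

```bash
python3 - <<'E'
from h import *
p=np.array([.5439,.1098,0]); b=np.array([.05,0,-.68])
for z in (.090,.089,.088):
    robot.move_straight(p+[0,0,z],rate=.02); f,e,s=feel(14)
    print(round(z,4),(f-b).round(2),e.round(4),round(s['clock'],2),s['gripper_width'])
for n in ('wrist','scene','side'): grab(n,n+'5')
f=np.load('pics/wrist5.npz'); P,u,v=world(f['d'],f); T=(P-e)@np.array(s['tool_rot'])
m=(u>300)&(u<345)&(v>240)&(v<283)&(abs(T[:,0])<.05)
print(np.linalg.lstsq(np.c_[T[m][:,1:],np.ones(m.sum())],T[m][:,0],rcond=None)[0])
m=(u>295)&(u<350)&(v>290)&(v<346); print('top',np.percentile(T[m],[3,50,97],axis=0).round(4).tolist())
cr=lambda f,x,y:cv2.resize(cv2.imread(f)[y:y+160,x:x+133],None,fx=3,fy=3)
cv2.imwrite('pics/m5.png',np.hstack([cr('pics/side5.png',240,140),cr('pics/scene5.png',285,170)]))
E
```

```text
0.09 [0.13 0.04 1.89] [0.5441 0.1098 0.0901] 18.27 0.029814164700094545
0.089 [0.62 0.27 2.51] [0.5441 0.1098 0.0891] 18.87 0.029809628772148752
0.088 [0.88 0.42 3.02] [0.5441 0.1098 0.0881] 19.47 0.02992649132865141
[-0.00105089 -0.00140884  0.01451927]
top [[-0.0114, -0.0095, -0.0477], [0.0009, 0.0012, -0.0466], [0.0125, 0.0118, -0.0455]]
```

View pics/m5.png

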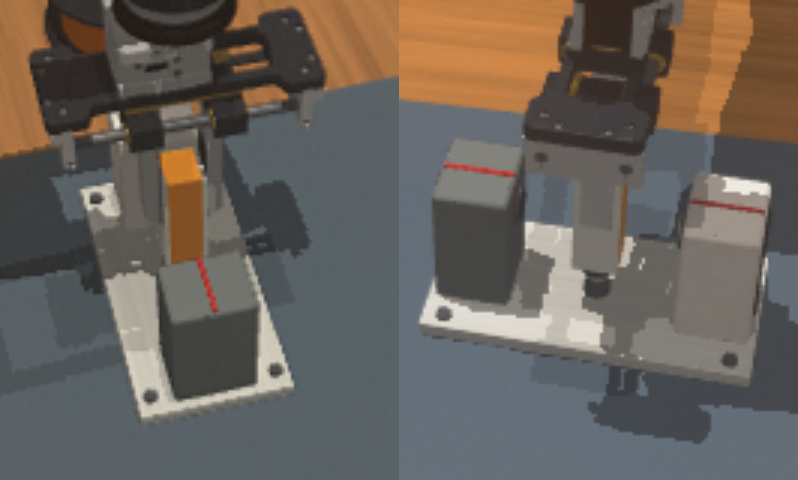

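View pics/wrist5.png

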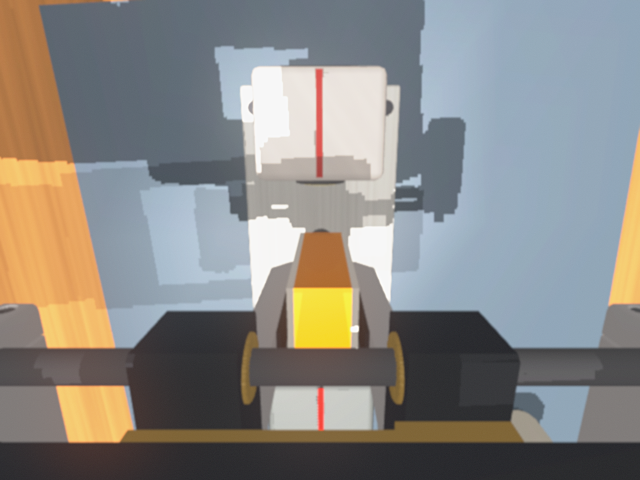

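```bash
python3 - <<'E'
from h import *
order.sign_off(); s=readout.read_state(); print(s['clock'],s['contact_force'],s['gripper_width'])
E
```

```text
the job is handed in; nothing more can be done
the job is handed in; nothing more can be done
```

I picked up the amber cell nearest the base by its two frosted faces and brought it upright between the checker's towers. I felt for the stop and handed the job in at about 19.5 s, still gripping the cell and pressing lightly. The sign-off reports no verdict.

- **Stop height:** contact came at TCP height 0.091–0.092 m. That puts the unpressed pad about 48 mm above the table, matching the depth images (48.4 mm).
- **Press:** the final force was about 3.0 N, so the pad is down about 3 mm. The force rose about 0.5 N per mm, as expected for the spring. By then the sideways force had grown to about 0.9 N.
- **Grip and posture:** the jaws read 29.9 mm. In the wrist camera the cell was still upright, with a tilt of about 0.1°, and its top had not slipped in the jaws.
- **Centring:** the cell is about 0.5 mm off the tool axis. The two tower tops and the pad agreed on the stop's centre to about 0.2 mm in the wrist camera. The scene and side cameras put it up to 3 mm away, so centring is only as good as the camera calibration, about 2 mm.
- **Bystanders:** the green cell, bottle and spool were left alone. Where they show in the last pictures they look unmoved, but I did not measure them again.

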